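# Unlatch the drying box and hold its sprung lid at the vent mark

### The job

Take the square T-key out of its bench block, seat it in the square recess of the turn-latch on the drying box and turn the latch clockwise (seen from above) as far as it goes, then leave the key standing in the latch. Then grip the lid by its bar handle, lift it against its spring until the pin on its side lines up with the setting hand on the quadrant, and keep it there: finish while still holding the lid by its bar at the mark. Do not move the setting hand or disturb the tin, the jar and the turned figure.

Things in the scene. Friction and masses are not known exactly. Their poses are not given: they have to be found in the camera images.
- key_grip (a point): Centre of the wooden cross grip of the loose steel T-key: bar 72 mm long (this point's x axis), 15 mm wide (y), 16 mm high (z up). Below it a round shaft dia 12 mm, a collar dia 22 mm and a square tip. 0.08 to 0.17 kg. It starts upright in its bench block, this point 79 mm above the bench and 69 mm above the tip's underside.
- key_tip (a point): Centre of the underside of the T-key's square tip, 69 mm below key_grip along the key. The tip is 12 mm square, 24 mm long up to the collar, its sides parallel to this point's x and y (same axes as key_grip); z points up the key. Starts 10 mm above the bench.
- key_block: Fixed dark wooden block, 70 x 70 mm, 34 mm high, with a 14.4 mm square through-hole in its middle; the key's tip reaches 24 mm into it and the key's collar rests on top: lift the key over 25 mm to free it. Origin at the centre of its underside.
- latch_mouth (a point): Centre of the mouth of the square recess in the turn-latch on the drying box's front ledge, 134.5 mm above the bench. Brass head 30 x 30 mm, 18 mm high; recess 14.4 mm square, 15 mm deep, solid floor, 2 mm chamfer. Its sides are parallel to this point's x and y, which turn with the latch; z up. The tongue below the head (30 mm long from the axis) points along +x, at first over the lid's edge.
- latch (a joint): Turn of the latch in rad, clockwise from above: 0 = tongue straight over the lid's edge (locked), starts 0 to 0.2, stop at 1.40; the lid is free above about 1.1. Stiff (0.12 N m friction), stays where it is left. The key has about 0.2 rad of play in the recess each way.
- lid_bar (a point): Bar handle on the lid: round wooden bar dia 14 mm, 100 mm long on two posts. Origin: middle of the bar, on its axis, 38 mm above the lid's top; 148 mm above the bench when shut. The bar runs along y (parallel to the hinge); -x points to the lid's front, away from the hinge; z is normal to the lid. It lies 170 mm towards -x, 48 mm up and 40 mm towards -y of body lid's origin. It can turn within a grip.
- lid: The sprung lid; origin at the middle of the lid's hinge line, 100 mm above the bench. y runs along the hinge; -x points along the lid to its front edge, 220 mm away; x and z tilt with the lid. Lid 236 mm wide, 10 mm thick.
- dry_box: The fixed plywood drying box, 220 mm (x) by 240 mm (y), 100 mm high, origin at the centre of its underside; front is -x, where a ledge 44 mm wide and 103 mm high carries the latch (80 mm towards +y of the middle); hinge at the rear, x = +110 mm. A wire quadrant stands up to 240 mm above the bench along its -y side.
- lid_angle (a joint): Opening of the lid in rad: 0 = shut (start), stop at 1.1. Spring and weight shut it: about 4 to 6 N up at the bar start it moving, 7 to 11 N hold it at the mark. It falls shut if let go.
- lid_pin (a point): The lid's pointer: brass pin dia 8 mm sticking out of the lid's -y side edge, 170 mm from the hinge line. x axis as body lid.
- marker (a joint): Angle in rad of the aluminium setting hand on the wire quadrant at the box's -y side: the lid opening to be held, on the same scale as lid_angle (0.40 to 0.75). Friction-held; leave it as it is.
- marker_tip (a point): Point on the setting hand (flat bar, 9 mm wide, pivoted on the hinge line, 194 mm long), 170 mm from the hinge line and 12 mm outside lid_pin's path. Its x axis lies along the hand as the lid's x lies along the lid; the lid is at the mark when they are parallel and the pin is beside this point.
- paint_tin: Bystander: round steel tin, dia 72 mm, 90 mm high, origin at its underside.
- varnish_jar: Bystander: amber jar with steel cap, dia 64 mm, 85 mm high, origin at its underside.
- turned_figure: Bystander: turned wooden figure, dia 68 mm at its foot, 140 mm high, origin at its underside.
There are look-alikes about, which are no part of the job. Of the things like the part that bears key_grip, leave any that is red; of the rest the larger one is meant.

How it is judged:
By the outcome, as a careful person would: the job done as asked, in the order asked, and still so for the second after the job is handed in, while the arm keeps its last pose, push and grip.
It also fails if it takes over 58 s, if anything falls off the work surface, if the arm or the gripper's body presses on something with over 40 N, if the wrist force passes 120 N, or if a joint passes its speed limit or range.

### The arm

A 6-joint arm with a two-finger parallel gripper is mounted at the origin on the work surface. World frame = base frame: x ahead of the robot, y to its left, z up, the work surface at z = 0. Lengths are in m, angles in degrees, forces in N, time in s.
With the tool pointing down it reaches from about 0.4 to 0.825 m from the base axis. Payload 7 kg.
Tool frame: the origin (TCP) lies at the very end of the fingers, on their centre line; the grasp point (between the pads) lies 19 mm behind it (ctrl.pinch_z is the distance from the TCP to the grasp point, in m); z points along the fingers, x is the direction in which the jaws open and shut, and the axes are right-handed (so a half turn about z gives the same grasp; the last joint's range is limited). The gripper opens to 88 mm and grips with 3 to 60 N. Pads are 19 mm wide; open, the fingers measure 130 mm over their backs; the gripper's body (78 mm by 193 mm) begins 47 mm behind the grasp point.
Start: joints at [82.684, 20.546, 0.682, 0, -70.136, -16.507], TCP at [0.273, 0.617, 0.203] pointing down, gripper open.
Joint ranges: [-176.03, 176.03], [-82.01, 121.73], [-58.28, 71.71], [-173.87, 95.51], [-174.79, -0.11], [-173.66, 173.66]. Speed limits (degrees/s): [136.94, 136.94, 172.46, 180, 180, 180].

### API

Orientations are given as [roll, pitch, yaw] about the fixed x, y, z axes, in that order (R = Rz(yaw) Ry(pitch) Rx(roll)).
In Python, from plant import ctrl gives the robot as it stands.
- The arm moves only by the tool carry_out, never from a script. Its argument "increments" is a list of rows, each a list of 7 numbers: the turn, a rotation vector about the world's x, y, z in degrees, then the shift along the world's x, y, z in mm, then the closure, from 0 (fully open) to 1 (shut). In form: [[ax, ay, az, dx, dy, dz, grip], ...]. A call has 1 to 20 rows; each row is the pose to reach, as a shift and turn from the pose commanded when the call began; what a row does not reach only later rows make up. A row lasts 1/8 s, in which the tool goes at most 62.5 mm and 10.7 degrees, less where a joint would pass 70% of its speed; a pose out of reach is approached as far as the arm can. A call with a gripper value outside its range is refused whole. The fingers move at their own pace and stop on an object; the grip force is fixed at half the most. Time passes only in rows, so rows that repeat a pose let the fingers close. It gives the time, the measured TCP pose, the force and the opening at its end, in the units of the state.
- ctrl.get_obs(): the state, without advancing time (a new reading comes with each control period).
- ctrl.snapshot(name): name is "scene" or "top"; returns a dict with "pixels" (384x512x3 uint8, blue, green, red), "intrinsics" (3x3 intrinsics, pixels), "rvec" (rotation vector, rad) and "tvec" (3), from world to camera coordinates, as OpenCV has them. Camera axes: x right, y down, z forward; pixel columns grow to the right and rows downward; lengths in m; the calibration is good to about 2 mm. A picture is of the moment at which its call begins. There is no depth.
- ctrl.close_job(): hands the job in, once; it reports no verdict.
Trained networks look in a picture, given as the dict that the camera call returned (one of the last four; its "shot" number tells which), for a name from the list of things; names that differ only in an ending like _2 or _b are one class to them, and where a whole thing is asked for, a point or a joint stands for the part that bears it (a point fixed in the world has none). Each returns a list of dicts, best first, with "confidence" (0 to 1); they miss things now and then, are a little off and sometimes report something else, mostly with a low value. They report only what shows in the picture. A call takes as long as a camera call. They do not tell look-alikes from the thing itself.
- ctrl.search_frame(picture, label): "centre" ([x, y, z] in m, in world coordinates, good to about 4 mm: the middle of the surface that is visible of it).
- ctrl.outline_of(picture, label): "pixels" (384x512 bool, what is visible of it).
The state is a dict: "clock": time; "joint_pos": joint angles; "qvel": joint speeds; "tau": joint torques, N m; "tool_pos": TCP position; "orientation": TCP orientation; "force": force on the tool from outside, world axes, zero at the start; "moment": the same for the moment, N m; "opening": finger opening in m.
Only numpy, scipy, OpenCV 4.12 (cv2) and the standard library are available. Lean on these libraries where they do the work, as an engineer would, in place of code of your own. Each camera call takes 0.05 s, during which the arm holds its last target. There are 200 camera calls.

## Working session

There is one attempt and no reset: what is moved stays moved. The work goes in short steps, Python scripts to look and compute and a tool call to move; the robot and the scene stay as the last step left them, time stands still between calls to the robot, and variables do not carry over. Pictures are saved under pics/ and viewed, about 8 in all and at most 12, crops included, and the job is handed in when it is done.

Besides the shell and the picture viewer there is one more tool, called after ">>>" by a JSON object that holds its "op" and its "data". carry_out: Moves the arm, as the interface text tells. Its arguments: {"type":"object","properties":{"increments":{"type":"array"}},"required":["increments"]}

```bash
mkdir -p pics
cat > h.py <<'E'
import numpy as np, cv2
from plant import ctrl
def proj(p,X):
    return cv2.projectPoints(np.array(X,float).reshape(-1,3),np.array(p["rvec"],float),np.array(p["tvec"],float),np.array(p["intrinsics"],float),None)[0].reshape(-1,2)
def onplane(p,uv,z):
    R=cv2.Rodrigues(np.array(p["rvec"],float))[0];t=np.array(p["tvec"],float).ravel();K=np.array(p["intrinsics"],float)
    uv=np.array(uv,float).reshape(-1,2)
    d=(R.T@np.linalg.inv(K)@np.c_[uv,np.ones(len(uv))].T).T;c=-R.T@t
    return c+d*((z-c[2])/d[:,2])[:,None]
E
python3 - <<'E'
from h import *
s=ctrl.snapshot("scene");t=ctrl.snapshot("top")
cv2.imwrite("pics/a.png",cv2.resize(s["pixels"],(800,600)));cv2.imwrite("pics/b.png",cv2.resize(t["pixels"],(800,600)))
for n,p in(("scene",s),("top",t)):
    for l in "key_grip key_tip key_block latch_mouth latch lid_bar lid dry_box lid_pin marker marker_tip paint_tin varnish_jar turned_figure".split():
        try:
            for d in ctrl.search_frame(p,l)[:3]: print(n,l,round(d["confidence"],2),np.round(d["centre"],3),proj(p,d["centre"]).round()[0])
        except Exception as e: print(n,l,e)
E
```

```text
scene key_grip 0.67 [ 0.442 -0.322  0.081] [146. 257.]
scene key_grip 0.66 [ 0.464 -0.428  0.05 ] [125. 299.]
scene key_grip 0.57 [ 0.318 -0.314  0.071] [109. 243.]
scene key_tip 0.77 [ 0.438 -0.323  0.086] [144. 255.]
scene key_tip 0.55 [ 0.455 -0.428  0.05 ] [122. 297.]
scene key_tip 0.46 [ 0.32  -0.323  0.076] [107. 244.]
scene key_block 0.31 [ 0.684 -0.018  0.129] [292. 205.]
scene latch_mouth 0.45 [ 0.686 -0.018  0.128] [292. 206.]
scene latch 0.54 [ 0.683 -0.017  0.128] [291. 205.]
scene lid_bar 0.68 [0.566 0.054 0.112] [263. 187.]
scene lid 0.94 [0.563 0.051 0.111] [261. 187.]
scene dry_box 0.9 [ 0.599 -0.008  0.101] [264. 204.]
scene lid_pin 0.93 [0.561 0.05  0.114] [261. 186.]
scene paint_tin 0.73 [0.54  0.217 0.154] [279. 148.]
scene paint_tin 0.69 [0.382 0.311 0.071] [247. 149.]
scene varnish_jar 0.81 [ 0.72  -0.271  0.06 ] [260. 290.]
scene turned_figure 0.82 [0.614 0.356 0.069] [315. 159.]
top key_grip 0.69 [ 0.318 -0.308  0.078] [357. 269.]
top key_grip 0.5 [ 0.435 -0.315  0.089] [358. 229.]
top key_grip 0.17 [0.553 0.066 0.107] [228. 193.]
top key_tip 0.71 [ 0.315 -0.3
[... 248 characters left out ...]
.51 [ 0.678 -0.009  0.134] [252. 149.]
top latch_mouth 0.29 [ 0.44  -0.314  0.088] [357. 227.]
top latch 0.54 [0.368 0.324 0.092] [143. 258.]
top lid_bar 0.68 [0.554 0.065 0.11 ] [228. 192.]
top lid 0.78 [0.554 0.066 0.109] [228. 192.]
top lid 0.19 [ 0.432 -0.308  0.03 ] [351. 230.]
top dry_box 0.86 [0.569 0.071 0.108] [226. 187.]
top lid_pin 0.56 [0.549 0.07  0.106] [227. 194.]
top marker 0.6 [ 0.705 -0.249  0.089] [330. 140.]
top marker_tip 0.62 [0.512 0.222 0.136] [174. 208.]
top paint_tin 0.78 [0.367 0.325 0.091] [143. 258.]
top varnish_jar 0.94 [ 0.704 -0.245  0.087] [329. 141.]
top turned_figure 0.61 [0.598 0.354 0.07 ] [135. 183.]
top turned_figure 0.43 [0.554 0.066 0.11 ] [227. 193.]
```

View pics/a.png

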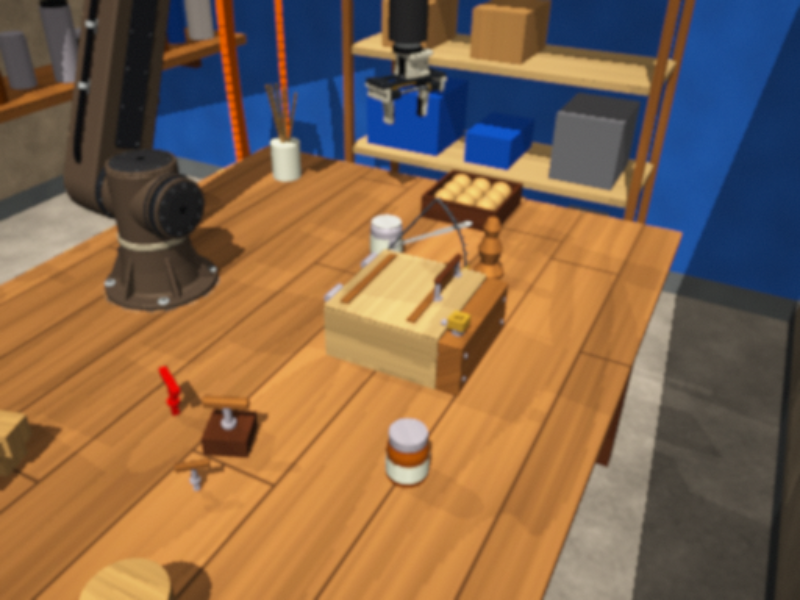

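View pics/b.png

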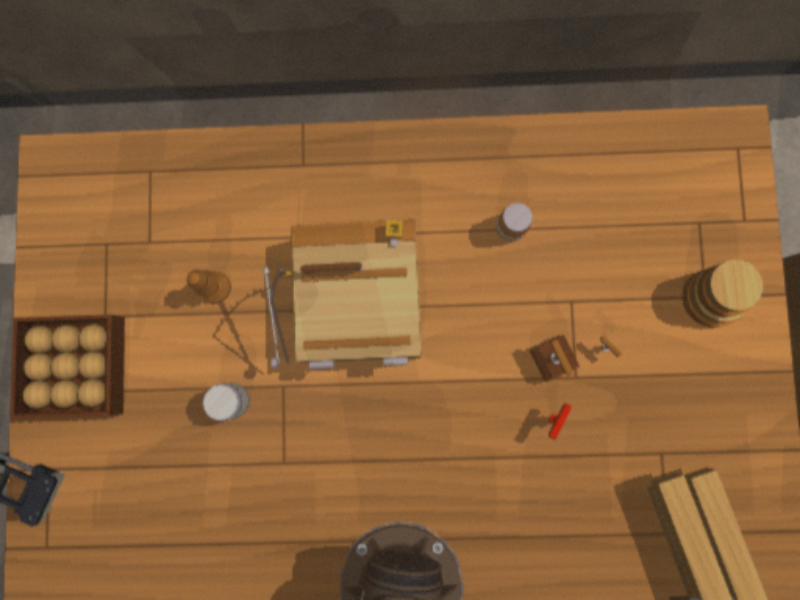

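Scene: three T-keys. Red is at top-view (560,421), a small pale one at (607,347), and a brown one in the dark block at (563,355). The last is non-red, larger and in the block, so it fits the description. The box front, with the brass latch at (394,229), faces away from the robot. The quadrant and hand are on the +y side at about (272,320). I'll confirm with one enlarged crop.

Run:
```python
from h import *
s=ctrl.snapshot("scene");t=ctrl.snapshot("top")
def crop(p,x,y,w,h,f): return cv2.resize(p["pixels"][y:y+h,x:x+w],(w*f,h*f),interpolation=cv2.INTER_CUBIC)
a=crop(t,335,205,66,75,6);b=crop(t,160,130,110,110,4)[:450,:404]
c=np.zeros((600,800,3),np.uint8);c[:450,:396]=a;c[:440,396:800]=b[:440,:404]
cv2.imwrite("pics/c.png",c)
cv2.imwrite("pics/d.png",crop(s,200,120,133,100,6))
np.save("t.npy",t["pixels"]);np.save("s.npy",s["pixels"])
for n,p in(("s",s),("t",t)):
  for l in("key_grip","latch_mouth","lid","lid_bar","marker","key_block"):
    for d in ctrl.outline_of(p,l)[:3]:
        m=d["pixels"].astype(np.uint8); r=cv2.minAreaRect(cv2.findNonZero(m)) if m.any() else None
        print(n,l,round(d["confidence"],2),m.sum(),np.round(np.array([*r[0],*r[1],r[2]]),1) if r else'')
```

```text
s key_grip 0.89 379 [145. 263.  22.  30.  90.]
s key_grip 0.63 199 [109.4 248.6  31.    8.8  75.3]
s key_grip 0.61 192 [124.9 299.   20.6  18.9  47.3]
s latch_mouth 0.44 173 [293.2 205.3  13.4  14.1  45. ]
s lid 0.69 3528 [260.9 182.5  93.4  57.6  15.9]
s lid_bar 0.67 3514 [260.5 182.1  92.8  57.8  16.3]
s marker 0.45 41 [270.6 151.3   3.5  37.   71.6]
s key_block 0.76 888 [146.5 276.7  34.8  30.7   3.4]
t key_grip 0.72 121 [356.  269.    8.   22.4  26.6]
t key_grip 0.6 140 [357.3 229.3  23.3   8.4  65.6]
t lid 0.65 5825 [224.9 192.6  74.2  84.1  87.3]
t lid_bar 0.56 5858 [225.5 192.5  74.5  83.1  87.1]
t lid_bar 0.4 167 [357.5 229.5  23.7   9.4  63.4]
t marker 0.54 19 [174.  207.5  53.2   2.4  85.3]
t marker 0.35 599 [144.5 257.5  23.   29.   90. ]
t key_block 0.85 309 [354.  229.6  21.8  23.6  60.3]
```

View pics/c.png

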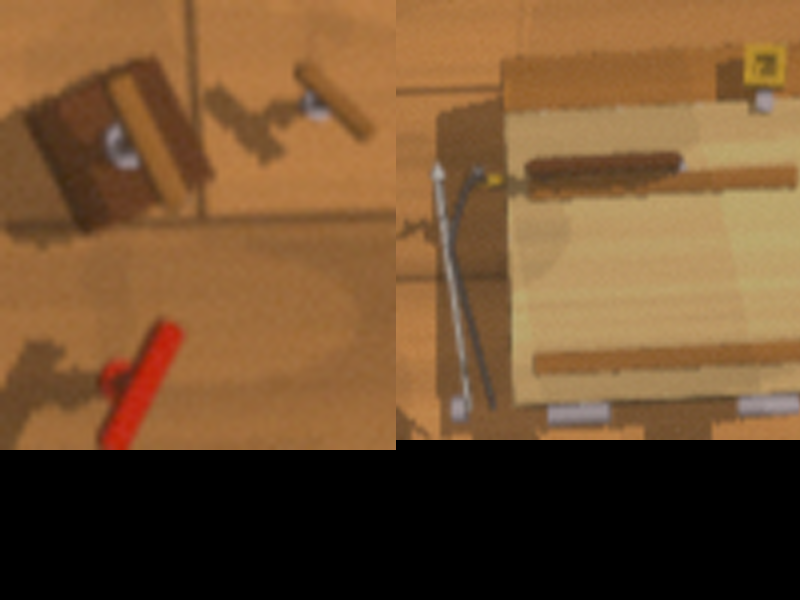

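View pics/d.png

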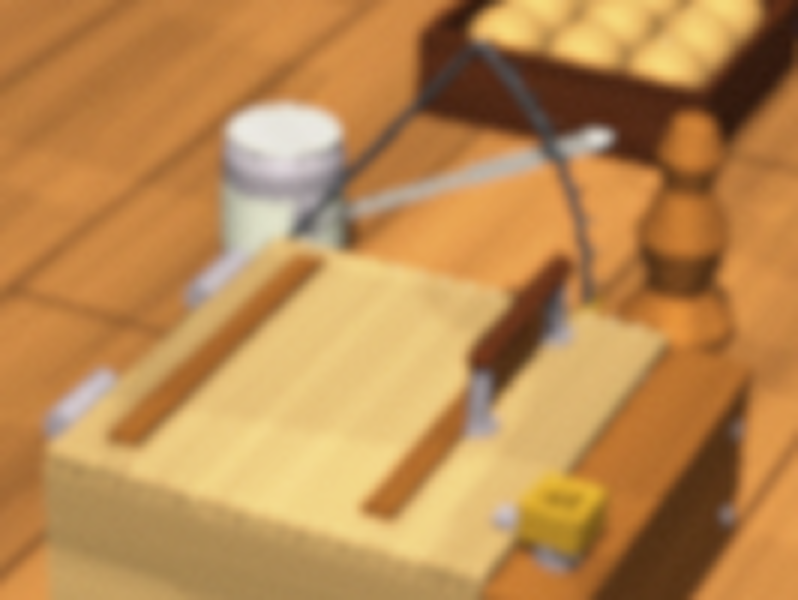

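The crop confirms it: the brown key in the dark block, at crop (147,138), is larger than the loose one beside it and isn't red. Next I'll fit the box pose, latch, setting hand and key jointly in both views.

```bash
cat > fit.py <<'E'
from h import *
from scipy.optimize import least_squares as LS
s=ctrl.snapshot("scene");t=ctrl.snapshot("top")
T=lambda u,v:((u-396+.5)/4-.5+160,(v+.5)/4-.5+130)
S=lambda u,v:((u+.5)/6-.5+200,(v+.5)/6-.5+120)
# box coords (m) ,view, px
def W(q,P):
    c,n=np.cos(q[2]),np.sin(q[2]);P=np.asarray(P,float)
    return np.c_[q[0]+c*P[:,0]-n*P[:,1],q[1]+n*P[:,0]+c*P[:,1],P[:,2]]
TP=[((-.11,-.118,.11),T(505,112)),((.11,-.118,.11),T(512,405)),((-.06,-.09,.148),T(528,165)),((-.06,.01,.148),T(683,163))]
SP=[((-.11,-.118,.11),S(665,345)),((.11,.118,.11),S(45,455)),((.11,-.118,.11),S(292,238)),((-.06,.01,.148),S(478,360)),((-.06,-.09,.148),S(563,268)),((-.11,.118,.11),S(482,582))]
def res(q):
    L=[(q[3],.08,.1345)];a=q[4]; H=[(.11-.194*np.cos(a),q[5],.1+.194*np.sin(a))]; Hp=[(.11,q[5],.1)]
    r=[proj(t,W(q,[p[0] for p in TP]))-[p[1] for p in TP],proj(s,W(q,[p[0] for p in SP]))-[p[1] for p in SP],
     proj(t,W(q,L))-T(765,64),proj(s,W(q,L))-S(562,498),proj(t,W(q,H))-T(438,165),proj(s,W(q,H))-S(612,136),proj(t,W(q,Hp))-T(463,408)]
    return np.vstack(r).ravel()
f=LS(res,[.56,.06,np.pi,-.132,.5,-.15],loss="soft_l1")
q=f.x;print("q",q.round(4),"yaw",np.degrees(q[2]).round(2));print(res(q).reshape(-1,2).round(1).tolist())
print("latch",W(q,[(q[3],.08,.1345)]).round(4),"bar",W(q,[(-.06,-.04,.148)]).round(4),"hinge",W(q,[(.11,0,.1)]).round(4))
# key bar: brown, in block window
for n,p,(x,y,w,h) in(("t",t,(345,212,27,32)),("s",s,(126,250,38,14))):
    im=cv2.resize(p["pixels"][y:y+h,x:x+w],None,fx=4,fy=4,interpolation=cv2.INTER_CUBIC)
    hsv=cv2.cvtColor(im,cv2.COLOR_BGR2HSV)
    m=((hsv[...,0]<22)&(hsv[...,1]>120)&(hsv[...,2]>100)).astype(np.uint8)
    k,l,st,ce=cv2.connectedComponentsWithStats(m)
    for i in range(1,k):
        if st[i,4]>60:
            r=cv2.minAreaRect(cv2.findNonZero((l==i).astype(np.uint8)));b=(cv2.boxPoints(r)+.5)/4-.5+[x,y]
            print(n,st[i],np.round(r[1],1),round(r[2],1));
            e=sorted([tuple(v) for v in b],key=lambda v:v[1]); e=[np.mean(e[:2],0),np.mean(e[2:],0)]
            X=onplane(p,e+[np.mean(e,0)],.087);print(X.round(4).tolist(),"len",np.linalg.norm(X[0]-X[1]).round(4),"yaw",np.degrees(np.arctan2(*(X[0]-X[1])[[1,0]])).round(1))
for z in(.034,): print("blk corners",onplane(t,[(335+(u+.5)/6-.5,205+(v+.5)/6-.5) for u,v in((155,58),(212,178))],z).round(4).tolist())
big=cv2.resize(t["pixels"][212:244,340:374],None,fx=11,fy=11,interpolation=cv2.INTER_CUBIC)
big2=cv2.resize(s["pixels"][245:295,122:172],None,fx=8,fy=8,interpolation=cv2.INTER_CUBIC)
c=np.zeros((400,780,3),np.uint8);c[:352,:374]=big;c[:400,380:780]=big2;cv2.imwrite("pics/e.png",c)
E
python3 fit.py
```

```text
q [ 0.5547  0.0657  3.153  -0.1308  0.4998 -0.1535] yaw 180.66
[[0.3, -0.1], [0.4, 0.1], [2.2, 0.5], [-2.1, -0.6], [1.0, -2.0], [-0.2, -1.4], [-2.5, -0.7], [0.2, -0.1], [-0.3, -0.2], [-0.2, -1.1], [0.7, 0.1], [0.1, -0.0], [-0.5, -1.3], [0.6, -0.5], [1.4, -0.1]]
latch [[ 0.6864 -0.0128  0.1345]] bar [[0.6142 0.1063 0.148 ]] hinge [[0.4447 0.0644 0.1   ]]
t [   0    0  108  128 9481] [107. 127.] 0.0
[[0.4861, -0.3194, 0.087], [0.3923, -0.314, 0.087], [0.439, -0.3167, 0.087]] len 0.0939 yaw -3.3
s [   0    0  152   56 7842] [ 55. 151.] 90.0
[[0.4263, -0.3065, 0.087], [0.4576, -0.3459, 0.087], [0.4423, -0.3266, 0.087]] len 0.0503 yaw 128.4
blk corners [[0.481, -0.3386, 0.034], [0.4185, -0.364, 0.034]]
```

View pics/e.png

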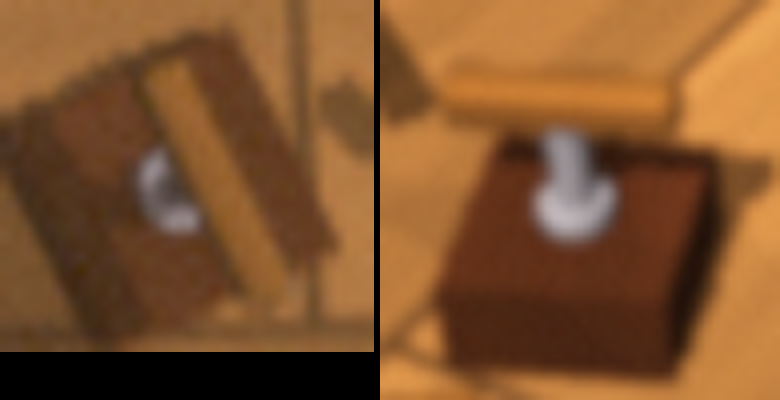

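```bash
cat > key.py <<'E'
from h import *
from scipy.optimize import least_squares as LS
s=ctrl.snapshot("scene");t=ctrl.snapshot("top")
T=lambda u,v:((u+.5)/11-.5+340,(v+.5)/11-.5+212)
S=lambda u,v:((u-380+.5)/8-.5+122,(v+.5)/8-.5+245)
def P(q,a,z): return np.array([[q[0]+a*np.cos(q[2]),q[1]+a*np.sin(q[2]),z]])
O=[(t,.036,.087,T(165,63)),(t,-.036,.087,T(268,300)),(s,-.036,.079,S(443,96)),(s,.036,.079,S(680,101)),(t,0,.040,T(168,193)),(s,0,.040,S(573,208))]
def res(q): return np.vstack([proj(p,P(q,a,z))-o for p,a,z,o in O]).ravel()
for y in(1.2,-2):
    f=LS(res,[.44,-.317,y]);print(f.x.round(4),np.degrees(f.x[2]).round(1),f.cost.round(1),res(f.x).reshape(-1,2).round(1).tolist())
print(ctrl.get_obs())
E
python3 key.py
```

```text
[ 0.4364 -0.3208  0.3995] 22.9 2.8 [[-0.5, 0.0], [1.0, 0.6], [0.2, -0.6], [0.3, 0.7], [1.1, -0.3], [0.5, -1.3]]
[ 0.4364 -0.3208  0.3995] 22.9 2.8 [[-0.5, 0.0], [1.0, 0.6], [0.2, -0.6], [0.3, 0.7], [1.1, -0.3], [0.5, -1.3]]
{'clock': 2.4, 'joint_pos': array([ 8.26825588e+01,  2.05456344e+01,  6.81389062e-01,  8.97845370e-04,
       -7.01354198e+01, -1.65075982e+01]), 'qvel': array([ 0.01603877,  0.02394591,  0.0405528 , -0.08230343,  0.02151986,
        0.04410106]), 'tau': array([-1.61586572e-04, -5.82367873e+01,  2.93297678e+01,  7.00248778e+00,
        1.24714460e-02, -7.44709126e-06]), 'tool_pos': array([0.27266941, 0.61745258, 0.20336793]), 'orientation': array([-1.79999286e+02,  5.61005881e-04, -1.13824734e+02]), 'force': array([-0.59496984,  0.30021621,  1.08041609]), 'moment': array([ 0.01584478, -0.00608352,  0.00913745]), 'opening': 0.0873417685690277}
```

>>> {"op": "carry_out", "data": {"increments": [[0, 0, 0, 0, 0, 60, 0], [0, 0, -5, 15, -10, 120, 0], [0, 0, -13, 45, -65, 140, 0], [0, 0, -21, 75, -118, 140, 0], [0, 0, -29, 105, -172, 140, 0], [0, 0, -37, 130, -228, 140, 0], [0, 0, -45, 155, -285, 140, 0], [0, 0, -54, 175, -343, 140, 0], [0, 0, -63, 185, -402, 140, 0], [0, 0, -72, 190, -463, 140, 0.1], [0, 0, -81, 190, -524, 140, 0.2], [0, 0, -90, 190, -585, 140, 0.4], [0, 0, -99, 185, -646, 140, 0.4], [0, 0, -108, 180, -707, 140, 0.4], [0, 0, -116, 175, -767, 140, 0.4], [0, 0, -124, 170, -826, 120, 0.4], [0, 0, -130, 166, -880, 80, 0.4], [0, 0, -133.3, 164, -925, 30, 0.4], [0, 0, -133.3, 164, -938, -20, 0.4], [0, 0, -133.3, 164, -938, -40, 0.4]]}}

```text
clock: 4.9
tool_pos: [0.4342, -0.3212, 0.1595]
orientation: [-179.8, -0.2, 112.7]
force: [0.0, -0.4, 1.0]
opening: 0.0522
```

Run:
```python
from h import *
s=ctrl.snapshot("scene");t=ctrl.snapshot("top");print(ctrl.get_obs()["tool_pos"].round(4))
a=cv2.resize(t["pixels"][190:260,320:395],None,fx=5,fy=5,interpolation=cv2.INTER_CUBIC)
b=cv2.resize(s["pixels"][210:310,100:180],None,fx=5,fy=5,interpolation=cv2.INTER_CUBIC)
c=np.zeros((500,780,3),np.uint8);c[:350,:375]=a;c[:500,380:780]=b
cv2.imwrite("pics/f.png",c)
```

```text
[ 0.4348 -0.3204  0.1607]
```

View pics/f.png

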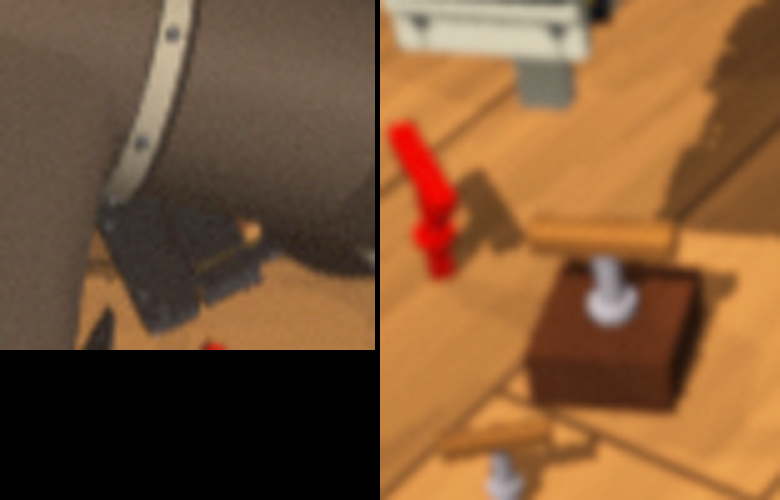

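>>> {"op": "carry_out", "data": {"increments": [[0, 0, 0, 1.5, 0, -30, 0.4], [0, 0, 0, 1.5, 0, -60, 0.4], [0, 0, 0, 1.5, 0, -85, 0.4], [0, 0, 0, 1.5, 0, -100, 0.4], [0, 0, 0, 1.5, 0, -100, 0.4], [0, 0, 0, 1.5, 0, -100, 0.95], [0, 0, 0, 1.5, 0, -100, 0.95], [0, 0, 0, 1.5, 0, -100, 0.95], [0, 0, 0, 1.5, 0, -100, 0.95], [0, 0, 0, 1.5, 0, -100, 0.95]]}}

```text
clock: 6.25
tool_pos: [0.4388, -0.3209, 0.0643]
orientation: [180.0, 0.1, 112.9]
force: [-0.9, 2.0, 9.9]
opening: 0.0088
```

Run:
```python
from h import *
s=ctrl.snapshot("scene");t=ctrl.snapshot("top");o=ctrl.get_obs();print(o["tool_pos"].round(4),o["opening"],o["force"])
b=cv2.resize(s["pixels"][200:310,90:190],None,fx=5,fy=5,interpolation=cv2.INTER_CUBIC)
cv2.imwrite("pics/g.png",b)
```

```text
[ 0.4389 -0.3208  0.0645] 0.005455328473462852 [-2.49706156  3.77711977  9.88111007]
```

View pics/g.png

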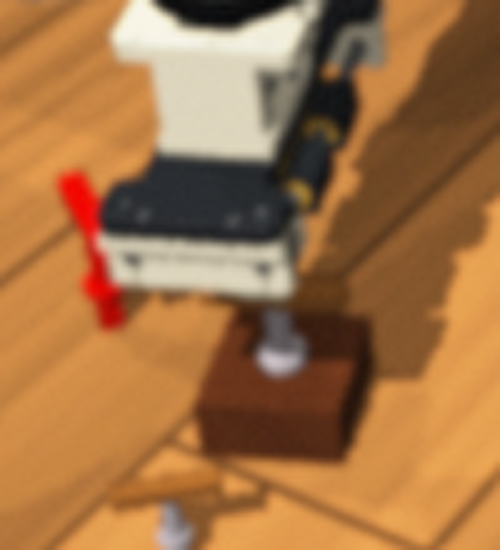

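Run:
```python
from h import *
from scipy.spatial.transform import Rotation as Ro
s=ctrl.snapshot("scene");t=ctrl.snapshot("top");o=ctrl.get_obs();p=o["tool_pos"];print(p.round(4),o["opening"],o["force"])
x=Ro.from_euler("xyz",o["orientation"],degrees=True).as_matrix()
g=lambda v:(proj(s,p+x@np.array(v))[0]-[90,200])*5+2
for v in([0,0,0],[0,0,-.019],[0,0,-.066],[.0965,.039,-.066],[-.0965,.039,-.066],[-.0965,-.039,-.066],[.0965,-.039,-.066],[.039,.0965,-.066],[-.039,.0965,-.066],[-.039,-.0965,-.066],[.039,-.0965,-.066]):print(v,g(v).round())
cv2.imwrite("pics/h.png",cv2.resize(s["pixels"][200:310,90:190],None,fx=5,fy=5,interpolation=cv2.INTER_CUBIC))
for n,q in(("s",s),("t",t)):
  for d in ctrl.search_frame(q,"key_grip")[:3]: print(n,round(d["confidence"],2),np.round(d["centre"],3))
```

```text
[ 0.4387 -0.3206  0.0645] 0.004274822908056862 [-2.49106855  4.02583897 10.53816736]
[0, 0, 0] [282. 311.]
[0, 0, -0.019] [277. 280.]
[0, 0, -0.066] [266. 202.]
[0.0965, 0.039, -0.066] [396.  87.]
[-0.0965, 0.039, -0.066] [294. 348.]
[-0.0965, -0.039, -0.066] [116. 336.]
[0.0965, -0.039, -0.066] [243.  78.]
[0.039, 0.0965, -0.066] [488. 164.]
[-0.039, 0.0965, -0.066] [454. 270.]
[-0.039, -0.0965, -0.066] [ 34. 243.]
[0.039, -0.0965, -0.066] [ 92. 140.]
s 0.61 [ 0.319 -0.317  0.065]
s 0.52 [ 0.463 -0.43   0.048]
s 0.46 [ 0.444 -0.323  0.074]
t 0.51 [ 0.314 -0.308  0.079]
```

Run:
```python
from h import *
from scipy.spatial.transform import Rotation as Ro
s=ctrl.snapshot("scene");o=ctrl.get_obs();print(o["moment"],o["force"],o["joint_pos"])
def pr(p,yaw,w,k):
    R=Ro.from_euler("xyz",[180,0,yaw],degrees=True).as_matrix()
    for v in([0,0,0],[w,0,0],[-w,0,0],[w+.021,0,0],[-w-.021,0,0],[-w,.0095,0],[-w,-.0095,0]):print(v,k(proj(s,np.array(p)+R@np.array(v))[0]).round())
pr([.273,.617,.203],-113.8,.044,lambda u:u*1.5625)
print();pr([.4348,-.3204,.1607],112.8,.026,lambda u:(u-[100,210])*5+[382,2])
```

```text
[1.7704789  0.51518046 0.02027825] [-2.78330775  4.50705462 10.91804516] [-1.54781691e+01  1.58809627e+01 -2.63650685e+01  2.06423558e-03
 -4.76910158e+01 -5.16241734e+01]
[0, 0, 0] [405. 127.]
[0.044, 0, 0] [391. 131.]
[-0.044, 0, 0] [418. 124.]
[0.065, 0, 0] [385. 133.]
[-0.065, 0, 0] [425. 122.]
[-0.044, 0.0095, 0] [416. 123.]
[-0.044, -0.0095, 0] [421. 125.]

[0, 0, 0] [583.  98.]
[0.026, 0, 0] [599.  64.]
[-0.026, 0, 0] [567. 132.]
[0.047, 0, 0] [611.  38.]
[-0.047, 0, 0] [553. 162.]
[-0.026, 0.0095, 0] [587. 134.]
[-0.026, -0.0095, 0] [546. 131.]
```

View pics/h.png

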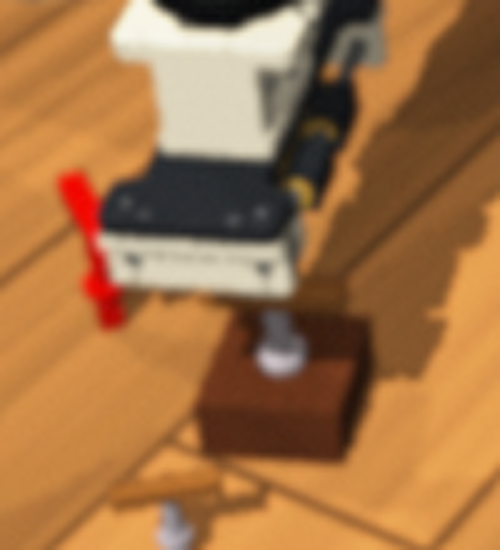

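>>> {"op": "carry_out", "data": {"increments": [[0, 0, 0, 0, 0, 40, 0.9], [0, 0, 0, 0, 0, 80, 0.9], [0, 0, 0, 0, 0, 100, 0.9], [0, 0, 0, 0, 0, 100, 0.9]]}}

```text
clock: 7.1
tool_pos: [0.4392, -0.3209, 0.1652]
orientation: [179.8, 0.1, 112.9]
force: [0.4, -0.2, -0.4]
opening: 0.0085
```

Run:
```python
from h import *
s=ctrl.snapshot("scene");t=ctrl.snapshot("top");o=ctrl.get_obs();print(o["tool_pos"],o["force"],o["moment"],o["opening"])
import pickle;pickle.dump((s,t,o["tool_pos"]),open("shut.pkl","wb"))
```

```text
[ 0.43785279 -0.3203134   0.16293455] [ 0.26196067  0.68071655 -1.75010433] [ 0.08877578 -0.12506438 -0.01232769] 0.008105922989575187
```

>>> {"op": "carry_out", "data": {"increments": [[0, 0, 0, 0, 0, 0, 0.0], [0, 0, 0, 0, 0, 0, 0.0], [0, 0, 0, 0, 0, 0, 0.0], [0, 0, 0, 0, 0, 0, 0.0], [0, 0, 0, 0, 0, 0, 0.0], [0, 0, 0, 0, 0, 0, 0.0], [0, 0, 0, 0, 0, 0, 0.0]]}}

```text
clock: 8.07
tool_pos: [0.4381, -0.3205, 0.1634]
orientation: [180.0, 0.0, 112.9]
force: [-0.2, -0.2, 0.1]
opening: 0.0733
```

Run:
```python
from h import *
import pickle
s=ctrl.snapshot("scene");t=ctrl.snapshot("top");o=ctrl.get_obs();p=o["tool_pos"];print(p,o["opening"],o["orientation"])
S,T_,_=pickle.load(open("shut.pkl","rb"))
pickle.dump((s,t,p),open("open.pkl","wb"))
f=4
L=[cv2.resize(P["pixels"][y:y+95,x:x+95],None,fx=f,fy=f,interpolation=cv2.INTER_CUBIC) for P,x,y in((S,85,190),(s,85,190))]
cv2.imwrite("pics/i.png",np.hstack(L))
from scipy.spatial.transform import Rotation as Ro
R=Ro.from_euler("xyz",o["orientation"],degrees=True).as_matrix()
for w in(.0,.044,.065):
  for sg in(1,-1):
    for y in(-.0095,.0095):
      print(w*sg,y,((proj(s,p+R@[sg*w,y,0])[0]-[85,190])*f+2).round(), proj(t,p+R@[sg*w,y,0])[0].round(1))
for n,a,b in(("s",S,s),("t",T_,t)):
    d=np.abs(a["pixels"].astype(int)-b["pixels"]).max(2)>40
    k,l,st,ce=cv2.connectedComponentsWithStats(d.astype(np.uint8))
    print(n,[q.tolist() for q in st[1:] if q[4]>15])
```

```text
[ 0.43815022 -0.32052706  0.16337118] 0.08107617952729222 [ 1.79997871e+02 -9.89265739e-05  1.12877635e+02]
0.0 -0.0095 [210. 156.] [367.2 230. ]
0.0 0.0095 [243. 158.] [364.2 223.8]
-0.0 -0.0095 [210. 156.] [367.2 230. ]
-0.0 0.0095 [243. 158.] [364.2 223.8]
0.044 -0.0095 [232. 111.] [352.9 236.6]
0.044 0.0095 [263. 113.] [349.9 230.4]
-0.044 -0.0095 [188. 203.] [381.6 223.4]
-0.044 0.0095 [221. 206.] [378.5 217.2]
0.065 -0.0095 [241.  91.] [346.  239.8]
0.065 0.0095 [272.  93.] [343.  233.5]
-0.065 -0.0095 [176. 228.] [388.4 220.2]
-0.065 0.0095 [210. 230.] [385.3 214. ]
s [[166, 13, 14, 8, 23], [188, 54, 22, 8, 40], [156, 63, 16, 6, 34], [96, 75, 51, 11, 88], [98, 90, 40, 4, 97], [99, 94, 42, 5, 75], [113, 158, 31, 7, 71], [150, 171, 6, 8, 32], [156, 173, 6, 12, 47], [143, 179, 15, 34, 186], [143, 186, 6, 9, 33], [115, 191, 23, 2, 34], [103, 206, 38, 4, 74], [139, 214, 8, 11, 34], [168, 219, 4, 6, 16], [125, 220, 15, 14, 142], [162, 227, 7, 14, 36], [187, 233, 5, 10, 30], [162, 256, 10, 3, 25]]
t [[354, 230, 19, 12, 124], [360, 240, 19, 10, 66]]
```

View pics/i.png

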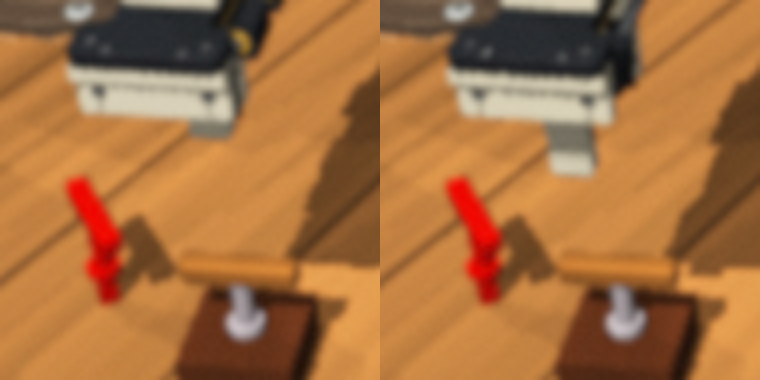

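```bash
python3 -c "
from plant import ctrl
print(ctrl.pinch_z,[a for a in dir(ctrl) if a[0]!='_'])"
```

```text
0.0188 ['PlanningError', 'close_job', 'get_obs', 'outline_of', 'pinch_z', 'search_frame', 'snapshot']
```

>>> {"op": "carry_out", "data": {"increments": [[0, 0, 0, -1.5, 0, -40, 0.3], [0, 0, 0, -1.5, 0, -80, 0.3], [0, 0, 0, -1.5, 0, -105, 0.3], [0, 0, 0, -1.5, 0, -125, 0.3], [0, 0, 0, -1.5, 0, -125, 0.4], [0, 0, 0, -1.5, 0, -125, 0.9], [0, 0, 0, -1.5, 0, -125, 0.9], [0, 0, 0, -1.5, 0, -125, 0.9], [0, 0, 0, -1.5, 0, -125, 0.9], [0, 0, 0, -1.5, 0, -125, 0.9], [0, 0, 0, -1.5, 0, -125, 0.9]]}}

```text
clock: 9.55
tool_pos: [0.4368, -0.3206, 0.0386]
orientation: [180.0, 0.0, 112.9]
force: [-0.6, 0.8, 2.6]
opening: 0.0145
```

>>> {"op": "carry_out", "data": {"increments": [[0, 0, 0, 0, 0, 30, 0.9], [0, 0, 0, 0, 0, 80, 0.9], [0, 0, 0, 0, 0, 140, 0.9], [0, 0, 0, 0, 0, 190, 0.9], [0, 0, 0, 0, 0, 200, 0.9]]}}

```text
clock: 10.18
tool_pos: [0.4381, -0.3212, 0.242]
orientation: [179.8, 0.2, 112.9]
force: [0.9, -0.3, -3.0]
opening: 0.0147
```

Run:
```python
from h import *
from scipy.optimize import least_squares as LS
s=ctrl.snapshot("scene");t=ctrl.snapshot("top");o=ctrl.get_obs();print(o["tool_pos"].round(4),o["force"].round(1),round(o["opening"],4),o["clock"])
for n,p,(x,y,w,h) in(("t",t,(240,135,26,22)),("s",s,(280,195,26,22))):
    im=cv2.resize(p["pixels"][y:y+h,x:x+w],None,fx=8,fy=8,interpolation=cv2.INTER_CUBIC);v=cv2.cvtColor(im,cv2.COLOR_BGR2HSV)
    for vt in(90,130,170):
        m=((v[...,0]>20)&(v[...,0]<35)&(v[...,1]>140)&(v[...,2]>vt)).astype(np.uint8)
        k,l,st,ce=cv2.connectedComponentsWithStats(m)
        if k<2: continue
        i=1+st[1:,4].argmax();hull=cv2.convexHull(cv2.findNonZero((l==i).astype(np.uint8))).reshape(-1,2)
        X=onplane(p,(hull+.5)/8-.5+[x,y],.1345)[:,:2].astype(np.float32)*1000
        r=cv2.minAreaRect(X);print(n,vt,st[i].tolist(),np.round(r[0],1),np.round(r[1],1),round(r[2],1))
```

```text
[ 0.4369 -0.3205  0.2391] [ 0.2 -0.3 -2.4] 0.0151 10.275
t 90 [60, 74, 41, 53, 871] [682.7  -3.3] [19.5 14.6] 1.3
t 130 [60, 74, 41, 53, 871] [682.7  -3.3] [19.5 14.6] 1.3
t 170 [60, 74, 41, 52, 841] [680.6  -0.8] [21.1 12.9] 26.1
s 90 [57, 28, 104, 103, 7030] [687.  -21.5] [32.5 55.7] 7.6
s 130 [57, 28, 104, 103, 7030] [687.  -21.5] [32.5 55.7] 7.6
s 170 [57, 28, 104, 103, 6783] [686.3 -21.5] [32.  54.4] 3.8
```

Run:
```python
from h import *
s=ctrl.snapshot("scene");t=ctrl.snapshot("top")
I={"t":np.load("t.npy"),"s":np.load("s.npy")}
from scipy.optimize import least_squares as LS
p=t;x,y,w,h=240,135,26,22
im=cv2.resize(I["t"][y:y+h,x:x+w],None,fx=8,fy=8,interpolation=cv2.INTER_CUBIC);v=cv2.cvtColor(im,cv2.COLOR_BGR2HSV)
for st_ in(140,170,200):
    m=((v[...,0]>19)&(v[...,0]<38)&(v[...,1]>st_)&(v[...,2]>60)).astype(np.uint8)
    k,l,st,ce=cv2.connectedComponentsWithStats(m);i=1+st[1:,4].argmax()
    hull=cv2.convexHull(cv2.findNonZero((l==i).astype(np.uint8))).reshape(-1,2)
    X=onplane(p,(hull+.5)/8-.5+[x,y],.1345)[:,:2].astype(np.float32)*1000
    r=cv2.minAreaRect(X);print(st_,st[i].tolist(),np.round(r[0],1),np.round(r[1],1),round(r[2],1))
a=cv2.resize(I["t"][132:160,236:272],(378*1,294),interpolation=cv2.INTER_CUBIC)
b=cv2.resize(I["s"][190:222,275:311],(414,368),interpolation=cv2.INTER_CUBIC)
c=np.zeros((368,792,3),np.uint8);c[:294,:378]=a;c[:,378:]=b;cv2.imwrite("pics/j.png",c)
```

```text
140 [56, 52, 83, 82, 5742] [685.2 -10.1] [30.  30.3] 87.9
170 [56, 52, 83, 82, 5605] [685.2 -10.1] [30.  30.3] 87.9Traceback (most recent call last):
  File "<stdin>", line 9, in <module>
ValueError: attempt to get argmax of an empty sequence
```

>>> {"op": "carry_out", "data": {"increments": [[0, 0, -3, 28, 35, 0, 0.9], [0, 0, -6, 64, 80, 0, 0.9], [0, 0, -10, 100, 124, 0, 0.9], [0, 0, -14, 136, 169, 0, 0.9], [0, 0, -18, 172, 214, 0, 0.9], [0, 0, -22, 208, 259, 0, 0.9], [0, 0, -25, 235, 292, 0, 0.9], [0, 0, -25, 249, 309, -10, 0.9], [0, 0, -25, 249, 309, -30, 0.9], [0, 0, -25, 249, 309, -45, 0.9], [0, 0, -25, 249, 309, -45, 0.9]]}}

```text
clock: 11.75
tool_pos: [0.6842, -0.0123, 0.1909]
orientation: [-179.8, 0.1, 87.9]
force: [-0.4, 0.8, -2.0]
opening: 0.0143
```

Run:
```python
from h import *
s=ctrl.snapshot("scene");o=ctrl.get_obs();p=o["tool_pos"];print(p.round(4),o["force"].round(1),o["orientation"].round(1),round(o["opening"],4),o["clock"])
x0,y0=268,160
b=cv2.resize(s["pixels"][y0:y0+66,x0:x0+60],None,fx=9,fy=9,interpolation=cv2.INTER_CUBIC);cv2.imwrite("pics/k.png",b)
g=lambda X:((proj(s,X)[0]-[x0,y0])*9+4).round()
zt=p[2]-.0286
print("tip",g([p[0],p[1],zt]),"collar bot",g([p[0],p[1],zt+.024]),"grip",g([p[0],p[1],zt+.069]),"mouth",g([.6858,-.0115,.1345]))
```

```text
[ 0.685  -0.0123  0.1925] [-0.5 -0.3 -0.1] [-179.9    0.    87.9] 0.0148 11.8
tip [235. 299.] collar bot [241. 228.] grip [252.  89.] mouth [232. 384.]
```

View pics/k.png

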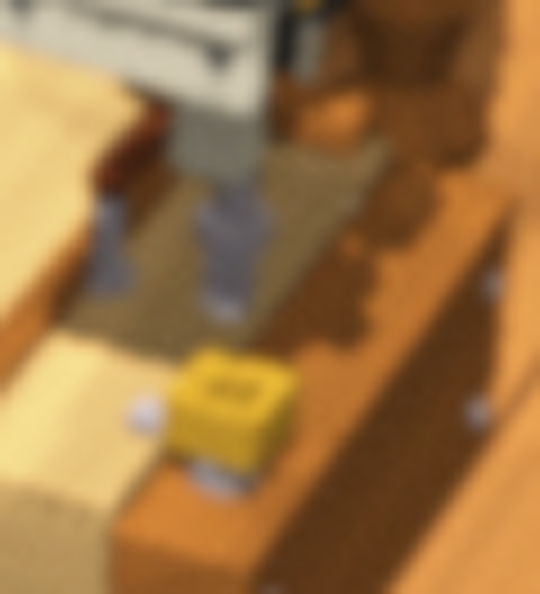

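Run:
```python
from h import *
s=ctrl.snapshot("scene")
a=np.array([.685,-.0123,.1635])
J=np.array([(proj(s,a+d)[0]-proj(s,a)[0])*9/5 for d in .005*np.eye(3)]);print(J.round(2))
for e in([-10,5],[-10,0],[-8,2],[-10,9]): print(e,np.linalg.solve(J[:2].T,e).round(1))
```

```text
[[ 3.24  0.9 ]
 [ 1.35 -1.64]
 [ 0.23 -2.95]]
[-10, 5] [-1.5 -3.9]
[-10, 0] [-2.5 -1.4]
[-8, 2] [-1.6 -2.1]
[-10, 9] [-0.6 -5.8]
```

>>> {"op": "carry_out", "data": {"increments": [[0, 0, 0, 2.8, 1.8, 0, 0.9], [0, 0, 0, 2.8, 1.8, -10, 0.9], [0, 0, 0, 2.8, 1.8, -20, 0.9], [0, 0, 0, 2.8, 1.8, -27, 0.9], [0, 0, 0, 2.8, 1.8, -32, 0.9], [0, 0, 0, 2.8, 1.8, -36, 0.9]]}}

```text
clock: 12.6
tool_pos: [0.688, -0.0098, 0.1569]
orientation: [-179.9, 0.0, 87.9]
force: [-1.4, 0.2, -0.1]
opening: 0.0147
```

>>> {"op": "carry_out", "data": {"increments": [[0, 0, 0, 0, 0, -3, 0.9], [0, 0, 0, 0, 0, -6, 0.9], [0, 0, 0, 0, 0, -9, 0.9], [0, 0, 0, 0, 0, -10, 0.9]]}}

```text
clock: 13.1
tool_pos: [0.6885, -0.0099, 0.1481]
orientation: [180.0, 0.0, 87.9]
force: [-5.2, 0.1, 7.8]
opening: 0.0144
```

>>> {"op": "carry_out", "data": {"increments": [[0, 0, 0, -1, 0, 1, 0.9], [0, 0, -8, -1, 0, 1, 0.9], [0, 0, -17, -1, -0.5, 1, 0.9], [0, 0, -26, -1.2, -0.7, 1, 0.9], [0, 0, -35, -1.5, -1, 1, 0.9], [0, 0, -44, -1.7, -1.2, 1, 0.9], [0, 0, -53, -2, -1.3, 1, 0.9], [0, 0, -62, -2.2, -1.5, 1, 0.9], [0, 0, -70, -2.5, -1.5, 1, 0.9], [0, 0, -70, -2.5, -1.5, 1, 0.9]]}}

```text
clock: 14.35
tool_pos: [0.6897, -0.0214, 0.148]
orientation: [-178.6, -0.4, 19.2]
force: [-1.4, 8.1, -0.3]
opening: 0.0147
```

```bash
python3 -c "
from plant import ctrl
o=ctrl.get_obs();print(o)"
```

```text
{'clock': 14.35, 'joint_pos': array([  13.47152664,   24.08380468,   -0.65442147,   -1.61852186,
        -65.06521269, -173.56386912]), 'qvel': array([ 0.84172027, -0.15300872, -0.50897959,  0.78260677,  0.2435571 ,
       -0.94780923]), 'tau': array([ -5.75034142, -61.31713629,  27.78195798,   8.78781527,
        -0.38265456,   0.10903653]), 'tool_pos': array([ 0.68967512, -0.02136659,  0.14799933]), 'orientation': array([-178.5603441 ,   -0.35138403,   19.22337609]), 'force': array([-1.35490608,  8.10738384, -0.34127492]), 'moment': array([2.6227208 , 0.166864  , 0.13424655]), 'opening': 0.014726906619501821}
```

>>> {"op": "carry_out", "data": {"increments": [[0, 0, 3, 0, 0, 0, 0.9], [0, 0, 6, 0, 0, 0, 0.9], [0, 0, 6, 0, 0, 0, 0.9], [0, 0, 6, 0, 0, 0, 0.9]]}}

```text
clock: 14.85
tool_pos: [0.69, -0.0211, 0.1482]
orientation: [-178.7, -0.4, 25.3]
force: [1.6, 5.7, -2.0]
opening: 0.0147
```

>>> {"op": "carry_out", "data": {"increments": [[0, 0, 0, 0, 0, 0, 0.5], [0, 0, 0, 0, 0, 0, 0.4], [0, 0, 0, 0, 0, 0, 0.4], [0, 0, 0, 0, 0, 0, 0.4], [0, 0, 0, 0, 0, 20, 0.4], [0, 0, 0, 0, 0, 45, 0.4], [0, 0, 0, 0, 0, 60, 0.4], [0, 0, 0, 0, 0, 60, 0.4]]}}

```text
clock: 15.85
tool_pos: [0.6891, -0.0227, 0.2091]
orientation: [-178.7, -0.3, 25.2]
force: [0.4, 1.1, -0.6]
opening: 0.0526
```

Run:
```python
from h import *
s=ctrl.snapshot("scene");o=ctrl.get_obs();p=o["tool_pos"];print(p.round(4),o["force"].round(1),o["orientation"].round(1),round(o["opening"],4),o["clock"],o["joint_pos"].round(1))
x0,y0=248,130
b=cv2.resize(s["pixels"][y0:y0+86,x0:x0+80],None,fx=7,fy=7,interpolation=cv2.INTER_CUBIC);cv2.imwrite("pics/l.png",b)
g=lambda X:((proj(s,X)[0]-[x0,y0])*7+3).round()
c=np.array([.6858,-.0115,0])
for z in(.1345,.1435,.1885): print(z,g(c+[0,0,z]))
```

```text
[ 0.6885 -0.0226  0.2078] [-0.3  0.6 -0.5] [-178.6   -0.2   25.2] 0.0524 15.9 [  13.5   22.     4.    -1.4  -72.1 -167.8]
0.1345 [320. 509.]
0.1435 [322. 489.]
0.1885 [330. 385.]
```

View pics/l.png

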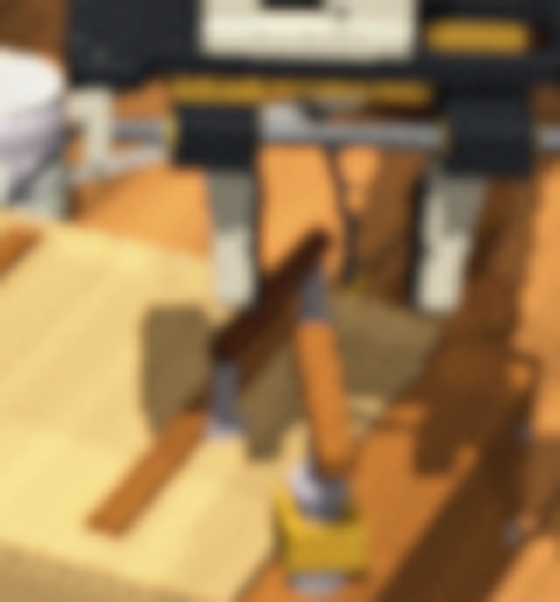

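>>> {"op": "carry_out", "data": {"increments": [[-1.35, -0.4, 0, -2.5, 11, 0, 0.4], [-1.35, -0.4, 0, -2.5, 11, 0, 0.4]]}}

```text
clock: 16.15
tool_pos: [0.6852, -0.011, 0.2065]
orientation: [180.0, 0.2, 25.3]
force: [0.3, -0.0, 0.3]
opening: 0.0527
```

>>> {"op": "carry_out", "data": {"increments": [[0, 0, 10, 0, 0, 0, 0.4], [0, 0, 20, 0, 0, 0, 0.4], [0, 0, 30, 0, 0, 0, 0.4], [0, 0, 40, 0, 0, 0, 0.4], [0, 0, 50, 0, 0, 0, 0.4], [0, 0, 60, 0, 0, 0, 0.4], [0, 0, 70, 0, 0, 0, 0.4], [0, 0, 80, 0, 0, 0, 0.4], [0, 0, 90, 0, 0, 0, 0.4], [0, 0, 100, 0, 0, 0, 0.4], [0, 0, 110, 0, 0, 0, 0.4], [0, 0, 120, 0, 0, 0, 0.4], [0, 0, 130, 0, 0, 0, 0.4], [0, 0, 140, 0, 0, 0, 0.4], [0, 0, 150, 0, 0, 0, 0.4], [0, 0, 160, 0, 0, 0, 0.4], [0, 0, 170, 0, 0, 0, 0.4], [0, 0, 179, 0, 0, 0, 0.4], [0, 0, 179, 0, 0, 0, 0.4]]}}

```text
clock: 18.52
tool_pos: [0.6857, -0.012, 0.207]
orientation: [179.9, -0.0, -155.8]
force: [-0.3, 0.1, -0.1]
opening: 0.0525
```

>>> {"op": "carry_out", "data": {"increments": [[0, 0, 0, 0, 0, -25, 0.4], [0, 0, 0, 0, 0, -45, 0.4], [0, 0, 0, 0, 0, -59, 0.4], [0, 0, 0, 0, 0, -59, 0.4], [0, 0, 0, 0, 0, -59, 0.9], [0, 0, 0, 0, 0, -59, 0.9], [0, 0, 0, 0, 0, -59, 0.9], [0, 0, 0, 0, 0, -59, 0.9], [0, 0, 0, 0, 0, -59, 0.9], [0, 0, 0, 0, 0, -59, 0.9]]}}

```text
clock: 19.77
tool_pos: [0.6863, -0.0117, 0.1491]
orientation: [180.0, 0.1, -155.8]
force: [-0.8, 0.7, 1.0]
opening: 0.0148
```

```bash
python3 -c "
from plant import ctrl
o=ctrl.get_obs();print({k:o[k].round(2) if hasattr(o[k],'round') else o[k] for k in o})"
```

```text
{'clock': 19.775, 'joint_pos': array([ 1.522e+01,  2.355e+01, -1.970e+00, -5.000e-02, -6.441e+01,
        9.040e+00]), 'qvel': array([ 0.06,  0.16, -0.05, -0.1 , -0.02, -0.02]), 'tau': array([-4.000e-02, -6.036e+01,  2.747e+01,  6.410e+00, -1.400e-01,
       -3.000e-02]), 'tool_pos': array([ 0.69, -0.01,  0.15]), 'orientation': array([ 1.7996e+02,  7.0000e-02, -1.5577e+02]), 'force': array([-0.8 ,  0.67,  1.05]), 'moment': array([ 0.04, -0.19, -0.02]), 'opening': 0.014844066252493607}
```

>>> {"op": "carry_out", "data": {"increments": [[0, 0, -7, 0, 0, 0, 0.9], [0, 0, -14, 0, 0, 0, 0.9], [0, 0, -20, 0, 0, 0, 0.9], [0, 0, -20, 0, 0, 0, 0.9]]}}

```text
clock: 20.27
tool_pos: [0.6863, -0.0115, 0.1492]
orientation: [179.9, 0.1, -175.7]
force: [0.4, 0.1, 1.7]
opening: 0.0151
```

```bash
python3 -c "
from plant import ctrl
o=ctrl.get_obs();print(o['moment'],o['force'],o['orientation'])"
```

```text
[ 0.36077825 -0.13752568  0.10801771] [0.38287105 0.11464039 1.68611892] [ 1.79940840e+02  7.62999656e-02 -1.75714665e+02]
```

>>> {"op": "carry_out", "data": {"increments": [[0, 0, -3, 0, 0, 0, 0.9], [0, 0, -6, 0, 0, 0, 0.9], [0, 0, -6, 0, 0, 0, 0.9]]}}

```text
clock: 20.65
tool_pos: [0.6862, -0.0116, 0.1491]
orientation: [179.9, 0.1, 178.4]
force: [-0.3, 1.1, 2.1]
opening: 0.015
```

```bash
python3 -c "
from plant import ctrl
o=ctrl.get_obs();print(o['moment'],o['force'],o['orientation'])"
```

```text
[ 0.44671742 -0.07483513  0.06049393] [-0.30658395  1.13352385  2.08540095] [1.79939582e+02 6.77043919e-02 1.78382042e+02]
```

>>> {"op": "carry_out", "data": {"increments": [[0, 0, -3, 0, 0, 0, 0.9], [0, 0, -5, 0, 0, 0, 0.9]]}}

```text
clock: 20.9
tool_pos: [0.6862, -0.0115, 0.1491]
orientation: [179.9, 0.1, 173.3]
force: [0.2, 1.5, 2.7]
opening: 0.0151
```

```bash
python3 -c "
from plant import ctrl
o=ctrl.get_obs();print(o['moment'],o['force'],o['orientation'])"
```

```text
[ 0.72792574 -0.24807535  0.1930465 ] [0.15888199 1.48588564 2.72777486] [1.79932820e+02 7.27810485e-02 1.73287595e+02]
```

>>> {"op": "carry_out", "data": {"increments": [[0, 0, -3, 0, 0, 0, 0.9], [0, 0, -5, 0, 0, 0, 0.9]]}}

```text
clock: 21.15
tool_pos: [0.6863, -0.0114, 0.1491]
orientation: [179.9, 0.1, 168.2]
force: [-0.1, 2.2, 2.5]
opening: 0.0151
```

```bash
python3 -c "
from plant import ctrl
o=ctrl.get_obs();print(o['moment'],o['force'],o['orientation'])"
```

```text
[ 0.94120062 -0.2404711   0.36740997] [-0.05610276  2.21678511  2.49847078] [1.79921677e+02 8.38495568e-02 1.68235462e+02]
```

>>> {"op": "carry_out", "data": {"increments": [[0, 0, 4, 0, 0, 0, 0.9], [0, 0, 5, 0, 0, 0, 0.6], [0, 0, 5, 0, 0, 0, 0.5], [0, 0, 5, 0, 0, 0, 0.4], [0, 0, 5, 0, 0, 0, 0.3], [0, 0, 5, 0, 0, 0, 0.3], [0, 0, 5, 0, 0, 15, 0.3], [0, 0, 5, 0, 0, 40, 0.3], [0, 0, 5, 0, 0, 75, 0.3], [0, 0, 8, -25, 40, 85, 0.2], [0, 0, 12.5, -50, 80, 85, 0.2], [0, 0, 12.5, -74, 118, 85, 0.2], [0, 0, 12.5, -74, 118, 85, 0.2]]}}

```text
clock: 22.78
tool_pos: [0.6111, 0.1086, 0.2359]
orientation: [179.9, 0.2, -179.1]
force: [0.9, -0.3, 0.3]
opening: 0.0702
```

Run:
```python
from h import *
s=ctrl.snapshot("scene");t=ctrl.snapshot("top");o=ctrl.get_obs();p=o["tool_pos"];print(p.round(4),o["force"].round(1),o["orientation"].round(1),round(o["opening"],4),o["clock"],o["joint_pos"].round(1))
x0,y0=235,130
b=cv2.resize(s["pixels"][y0:y0+86,x0:x0+80],None,fx=7,fy=7,interpolation=cv2.INTER_CUBIC);cv2.imwrite("pics/m.png",b)
g=lambda X:((proj(s,X)[0]-[x0,y0])*7+3).round()
print([g([.6142,.1063+d,.148]) for d in(-.05,.05)],g([p[0]-.035,p[1],p[2]+.022]),g([p[0]+.035,p[1],p[2]+.022]),"key",g([.686,-.0115,.1885]))
for n,q in(("s",s),("t",t)):
  for d in ctrl.search_frame(q,"key_grip")[:4]: print(n,round(d["confidence"],2),np.round(d["centre"],3))
```

```text
[0.6122 0.1068 0.2352] [-0.2 -0.   0.3] [ 1.799e+02  1.000e-01 -1.792e+02] 0.0701 22.875 [ 27.9  14.4  -3.8  -0.  -71.6 -27.1]
[array([313., 349.]), array([411., 242.])] [293.  29.] [459.  67.] key [422. 385.]
s 0.71 [ 0.319 -0.315  0.072]
s 0.57 [ 0.691 -0.014  0.186]
s 0.57 [ 0.462 -0.428  0.053]
t 0.71 [ 0.688 -0.008  0.198]
t 0.51 [ 0.319 -0.31   0.08 ]
t 0.38 [ 0.455 -0.422  0.056]
```

View pics/m.png

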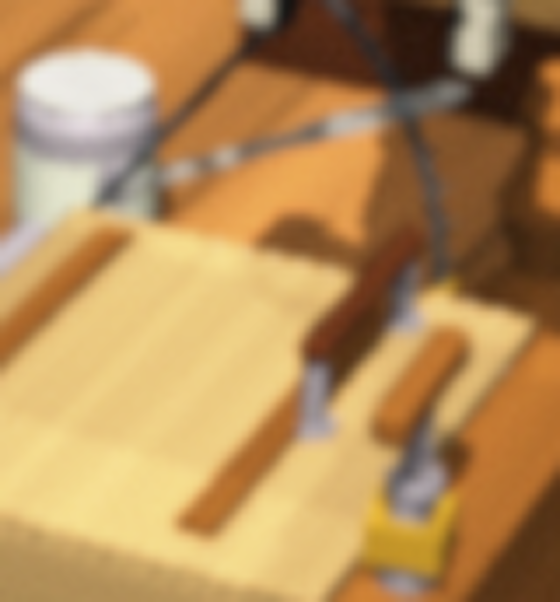

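>>> {"op": "carry_out", "data": {"increments": [[0, 0, 0, 2, 0, -40, 0.2], [0, 0, 0, 2, 0, -80, 0.2], [0, 0, 0, 2, 0, -110, 0.2], [0, 0, 0, 2, 0, -126, 0.3], [0, 0, 0, 2, 0, -126, 0.5], [0, 0, 0, 2, 0, -126, 0.9], [0, 0, 0, 2, 0, -126, 0.9], [0, 0, 0, 2, 0, -126, 0.9], [0, 0, 0, 2, 0, -126, 0.9], [0, 0, 0, 2, 0, -126, 0.9], [0, 0, 0, 2, 0, -126, 0.9]]}}

```text
clock: 24.35
tool_pos: [0.6146, 0.1064, 0.1082]
orientation: [179.9, 0.1, -179.3]
force: [3.7, -0.8, 0.8]
opening: 0.0128
```

Run:
```python
from h import *
s=ctrl.snapshot("scene");o=ctrl.get_obs();p=o["tool_pos"];print(p.round(4),o["force"].round(1),o["moment"].round(2),o["orientation"].round(1),round(o["opening"],4),o["clock"])
x0,y0=215,110
b=cv2.resize(s["pixels"][y0:y0+86,x0:x0+100],None,fx=7,fy=7,interpolation=cv2.INTER_CUBIC);cv2.imwrite("pics/n.png",b)
```

```text
[0.6147 0.1064 0.1083] [2.7 0.3 1.1] [-0.02 -1.06  0.01] [ 1.799e+02  1.000e-01 -1.793e+02] 0.0128 24.4
```

>>> {"op": "carry_out", "data": {"increments": [[0, 0, 0, 0, 0, 0, 0.6], [0, 0, 0, 0, 0, 0, 0.6], [0, 0, 0, 0, 0, -4, 0.6], [0, 0, 0, 0, 0, -8, 0.6], [0, 0, 0, 0, 0, -8, 0.6], [0, 0, 0, 0, 0, -8, 0.9], [0, 0, 0, 0, 0, -8, 0.9], [0, 0, 0, 0, 0, -8, 0.9], [0, 0, 0, 0, 0, -8, 0.9]]}}

```text
clock: 25.52
tool_pos: [0.6147, 0.1063, 0.1002]
orientation: [179.9, 0.1, -179.3]
force: [2.6, -0.5, -0.5]
opening: 0.0132
```

>>> {"op": "carry_out", "data": {"increments": [[0, -1, 0, -1, 0, 6, 0.95], [0, -2.2, 0, -2.5, 0, 12.5, 0.95], [0, -3.2, 0, -4, 0, 19, 0.95], [0, -4.3, 0, -5.5, 0, 25, 0.95], [0, -4.3, 0, -5.5, 0, 25, 0.95]]}}

```text
clock: 26.15
tool_pos: [0.6091, 0.1063, 0.1255]
orientation: [180.0, 4.5, -179.2]
force: [6.2, -2.6, -4.2]
opening: 0.0129
```

>>> {"op": "carry_out", "data": {"increments": [[0, -1, 0, -1, 0, 6, 0.95], [0, -2.2, 0, -3, 0, 12, 0.95], [0, -3.2, 0, -5, 0, 18, 0.95], [0, -4.3, 0, -7.5, 0, 23.6, 0.95], [0, -4.3, 0, -7.5, 0, 23.6, 0.95]]}}

```text
clock: 26.78
tool_pos: [0.6004, 0.1061, 0.1487]
orientation: [-179.9, 8.6, -179.2]
force: [4.5, -3.0, -6.2]
opening: 0.013
```

```bash
cat > ang.py <<'E'
from h import *
import sys
s=ctrl.snapshot("scene");t=ctrl.snapshot("top");o=ctrl.get_obs()
print(o["tool_pos"].round(4),o["force"].round(1),o["orientation"].round(1),round(o["opening"],4),o["clock"])
np.savez("now_%s.npz"%sys.argv[1],s=s["pixels"],t=t["pixels"])
q=np.array([.5547,.0657,3.153])
def W(P):
    c,n=np.cos(q[2]),np.sin(q[2]);P=np.asarray(P,float).reshape(-1,3)
    return np.c_[q[0]+c*P[:,0]-n*P[:,1],q[1]+n*P[:,0]+c*P[:,1],P[:,2]]
def lp(th,x,y,z): # lid-frame point -> box frame
    return (.11+x*np.cos(th)+z*np.sin(th), y, .1-x*np.sin(th)+z*np.cos(th))
for d in ctrl.outline_of(s,"lid")[:1]:
    m=d["pixels"];print("conf",d["confidence"],m.sum())
    best=[]
    for th in np.arange(0,.8,.01):
        poly=proj(s,W([lp(th,*c) for c in((0,-.118,.01),(-.22,-.118,.01),(-.22,.118,.01),(0,.118,.01))]))
        poly2=proj(s,W([lp(th,*c) for c in((-.22,.118,.01),(-.22,.118,0),(0,.118,0),(0,.118,.01))]))
        z=np.zeros(m.shape,np.uint8);cv2.fillPoly(z,[poly.round().astype(int)],1);cv2.fillPoly(z,[poly2.round().astype(int)],1)
        best.append(((z.astype(bool)&m).sum()/(z.astype(bool)|m).sum(),th))
    print(sorted(best)[-4:])
for n,P in(("s",s),("t",t)):
    for th in(.2,.3,.4,.5): print(n,th,"pin",proj(P,W([lp(th,-.17,-.125,0.005)])).round(1)[0],"hand",proj(P,W([lp(th,-.194,-.1535,0)])).round(1)[0])
    im=P["pixels"];v=cv2.cvtColor(im,cv2.COLOR_BGR2HSV)
    y=((v[...,0]>20)&(v[...,0]<36)&(v[...,1]>150)&(v[...,2]>100)).astype(np.uint8)
    k,l,st,ce=cv2.connectedComponentsWithStats(y)
    print(n,"yellow",[(st[i].tolist(),ce[i].round(1).tolist()) for i in range(1,k) if st[i,4]>=2 and 150<ce[i][0]<330 and 80<ce[i][1]<230])
E
python3 ang.py 1
```

```text
[0.6007 0.106  0.1483] [ 4.8 -1.4 -6.2] [-179.9    8.6 -179.3] 0.013 26.875
conf 0.88 2764
[(np.float64(0.8830947511929107), np.float64(0.3)), (np.float64(0.8916025426564068), np.float64(0.27)), (np.float64(0.8999657416923604), np.float64(0.29)), (np.float64(0.900236726411904), np.float64(0.28))]
s 0.2 pin [296.  161.5] hand [307.  159.4]
s 0.3 pin [294.9 156.3] hand [306.  153.5]
s 0.4 pin [293.3 151.1] hand [304.4 147.6]
s 0.5 pin [291.1 146. ] hand [302.2 141.8]
s yellow [([288, 201, 11, 10, 64], [292.8, 206.6])]
t 0.2 pin [183.5 173.9] hand [173.6 166.1]
t 0.3 pin [182.4 174.6] hand [172.3 166.6]
t 0.4 pin [181.4 175.9] hand [170.9 167.7]
t 0.5 pin [180.4 177.8] hand [169.6 169.6]
t yellow [([256, 147, 1, 3, 3], [256.0, 148.0])]
```

```bash
cat > hand.py <<'E'
from h import *
from scipy.optimize import least_squares as LS
s=ctrl.snapshot("scene");t=ctrl.snapshot("top")
I={"s":np.load("s.npy"),"t":np.load("t.npy")}
q=np.array([.5547,.0657,3.153])
def W(P,d=(0,0,0)):
    c,n=np.cos(q[2]+d[2]),np.sin(q[2]+d[2]);P=np.asarray(P,float).reshape(-1,3)
    return np.c_[q[0]+d[0]+c*P[:,0]-n*P[:,1],q[1]+d[1]+n*P[:,0]+c*P[:,1],P[:,2]]
def lp(th,x,y,z): return (.11+x*np.cos(th)+z*np.sin(th), y, .1-x*np.sin(th)+z*np.cos(th))
pts={}
for n,P in(("s",s),("t",t)):
    g=I[n].astype(int);v=cv2.cvtColor(I[n],cv2.COLOR_BGR2HSV)
    o=[]
    for r in np.arange(.03 if n=="t" else .06,.186,.004):
        c=proj(P,W(lp(.5,-r,-.1535,0)))[0];e=proj(P,W(lp(.5,-r-.005,-.1535,0)))[0]-c;nn=np.array([-e[1],e[0]])/np.hypot(*e)
        k=np.arange(-4,4.01,.25);X=c+k[:,None]*nn
        sat=cv2.remap(v[...,1].astype(np.float32),X[:,0].astype(np.float32),X[:,1].astype(np.float32),cv2.INTER_LINEAR).ravel()
        val=cv2.remap(v[...,2].astype(np.float32),X[:,0].astype(np.float32),X[:,1].astype(np.float32),cv2.INTER_LINEAR).ravel()
        w=np.clip(130-sat,0,None)*(val>110)
        if w.max()>30: o.append((r,(w*k).sum()/w.sum(),*((X*w[:,None]).sum(0)/w.sum())))
    pts[n]=np.array(o);print(n,len(o),pts[n][:,:2].round(2).tolist())
def res(p):
    R=[]
    for n,P in(("s",s),("t",t)):
        for r,_,u,v in pts[n]:
            c=proj(P,W(lp(p[0],-r,p[1],0)))[0];e=proj(P,W(lp(p[0],-r-.005,p[1],0)))[0]-c
            R.append(np.dot(np.array([u,v])-c,[-e[1],e[0]])/np.hypot(*e))
    return np.array(R)
f=LS(res,[.5,-.15],loss="soft_l1",f_scale=.5);print(f.x,np.abs(res(f.x)).mean())
for y in(-.142,-.146,-.150,-.1535): print(y,LS(lambda p:res([p[0],y]),[.5],loss="soft_l1",f_scale=.5).x)
E
python3 hand.py
```

```text
s 32 [[0.06, 0.06], [0.06, 0.04], [0.07, 0.06], [0.07, 0.05], [0.08, 0.02], [0.08, -0.01], [0.08, -0.03], [0.09, -0.06], [0.09, 0.0], [0.1, 0.06], [0.1, 0.08], [0.1, 0.06], [0.11, 0.03], [0.11, 0.03], [0.12, 0.04], [0.12, 0.04], [0.12, 0.06], [0.13, 0.11], [0.13, 0.14], [0.14, 0.15], [0.14, 0.15], [0.14, 0.14], [0.15, 0.06], [0.15, -0.26], [0.16, 1.19], [0.16, 0.44], [0.16, -0.02], [0.17, -0.1], [0.17, -0.08], [0.18, -0.14], [0.18, -0.12], [0.18, 0.02]]
t 39 [[0.03, -0.45], [0.03, -0.17], [0.04, 0.11], [0.04, 0.19], [0.05, 0.07], [0.05, 0.02], [0.05, 0.02], [0.06, 0.05], [0.06, 0.02], [0.07, 0.06], [0.07, 0.03], [0.07, 0.01], [0.08, 0.09], [0.08, -0.08], [0.09, -0.04], [0.09, 0.0], [0.09, -0.1], [0.1, -0.1], [0.1, -0.15], [0.11, -0.3], [0.11, -0.4], [0.11, -0.4], [0.12, -0.54], [0.12, -0.65], [0.13, -0.6], [0.13, -0.58], [0.13, -0.38], [0.14, -0.33], [0.14, -0.25], [0.15, -0.15], [0.15, -0.25], [0.15, -0.54], [0.16, -0.29], [0.16, -0.12], [0.17, -0.16], [0.17, -0.14], [0.17, -0.13], [0.18, -0.09], [0.18, 0.03]]
[ 0.49805088 -0.15400959] 0.1516885444163091
-0.142 [0.52605051]
-0.146 [0.51802021]
-0.15 [0.50962433]
-0.1535 [0.5000629]
```

>>> {"op": "carry_out", "data": {"increments": [[0, -1.2, 0, -3, 0, 5.5, 0.95], [0, -2.4, 0, -6.5, 0, 11, 0.95], [0, -3.6, 0, -10, 0, 17, 0.95], [0, -4.8, 0, -14, 0, 23, 0.95], [0, -5.7, 0, -18, 0, 28.5, 0.95], [0, -5.7, 0, -18, 0, 28.5, 0.95], [0, -5.7, 0, -18, 0, 28.5, 0.95]]}}

```text
clock: 27.9
tool_pos: [0.5835, 0.1058, 0.1775]
orientation: [-179.8, 14.4, -179.2]
force: [8.3, -4.4, -4.2]
opening: 0.0131
```

```bash
python3 ang.py 2
python3 - <<'E'
from h import *
s=ctrl.snapshot("scene");t=ctrl.snapshot("top")
for n,p in(("s",s),("t",t)):
    for l in("lid_pin","marker_tip","lid"):
        for d in ctrl.search_frame(p,l)[:2]: print(n,l,round(d["confidence"],2),np.round(d["centre"],3),proj(p,d["centre"]).round(1)[0])
E
```

```text
[0.5835 0.1058 0.1774] [ 7.4 -4.5 -4. ] [-179.8   14.4 -179.2] 0.013 28.0
conf 0.71 2044
[(np.float64(0.8370436331255565), np.float64(0.47000000000000003)), (np.float64(0.8408163265306122), np.float64(0.49)), (np.float64(0.8444444444444444), np.float64(0.48)), (np.float64(0.8481514084507042), np.float64(0.46))]
s 0.2 pin [296.  161.5] hand [307.  159.4]
s 0.3 pin [294.9 156.3] hand [306.  153.5]
s 0.4 pin [293.3 151.1] hand [304.4 147.6]
s 0.5 pin [291.1 146. ] hand [302.2 141.8]
s yellow [([288, 201, 12, 10, 62], [292.8, 206.3])]
t 0.2 pin [183.5 173.9] hand [173.6 166.1]
t 0.3 pin [182.4 174.6] hand [172.3 166.6]
t 0.4 pin [181.4 175.9] hand [170.9 167.7]
t 0.5 pin [180.4 177.8] hand [169.6 169.6]
t yellow [([254, 146, 3, 5, 5], [255.4, 148.0])]
s lid_pin 0.76 [0.559 0.041 0.172] [259.3 169.6]
s marker_tip 0.53 [0.566 0.219 0.174] [287.3 144.2]
s lid 0.93 [0.558 0.04  0.171] [258.7 170. ]
t lid_pin 0.77 [0.538 0.026 0.156] [240.3 195.6]
t lid 0.56 [0.54  0.019 0.167] [242.5 194.3]
```

```bash
cat > lid.py <<'E'
from h import *
import sys
s=ctrl.snapshot("scene");t=ctrl.snapshot("top")
exec(open("hand.py").read().split("pts={}")[0].split("I={")[1].split("\n",1)[1])
E={"side+y top":((-.215,.118,.01),(-.02,.118,.01)),"side+y bot":((-.215,.118,0),(-.02,.118,0)),"front top":((-.22,-.0,.01),(-.22,.114,.01)),"front bot":((-.22,0,0),(-.22,.114,0))}
def sc(P,img,th,e):
    a,b=proj(P,W([lp(th,*e[0]),lp(th,*e[1])]));d=(b-a)/np.hypot(*(b-a));n=np.array([-d[1],d[0]])
    X=a+np.linspace(0,1,80)[:,None]*(b-a)
    g=lambda k:cv2.remap(img,(X+k*n)[:,0].astype(np.float32),(X+k*n)[:,1].astype(np.float32),cv2.INTER_LINEAR).astype(float)
    return np.abs((g(1)-g(-1)).reshape(-1,3).mean(0)).sum()
def run(P,img,tag):
    ths=np.arange(-.05,.7,.005)
    for k,e in E.items():
        v=np.array([sc(P,img,x,e) for x in ths]);i=[j for j in range(1,len(v)-1) if v[j]>v[j-1] and v[j]>=v[j+1]]
        i=sorted(i,key=lambda j:-v[j])[:4];print(tag,k,[(round(ths[j],3),int(v[j])) for j in i])
run(s,np.load("s.npy"),"shut");run(s,np.load("now_1.npz")["s"],"n1");run(s,s["pixels"],"now")
E
python3 lid.py
```

```text
shut side+y top [(np.float64(-0.015), 91), (np.float64(0.285), 18), (np.float64(0.38), 16), (np.float64(0.355), 15)]
shut side+y bot [(np.float64(0.045), 75), (np.float64(0.545), 24), (np.float64(0.53), 24), (np.float64(-0.03), 23)]
shut front top [(np.float64(0.3), 179), (np.float64(0.43), 162), (np.float64(-0.005), 104), (np.float64(0.21), 16)]
shut front bot [(np.float64(0.345), 179), (np.float64(0.475), 161), (np.float64(0.04), 104), (np.float64(0.255), 16)]
n1 side+y top [(np.float64(-0.015), 146), (np.float64(0.235), 105), (np.float64(0.55), 26), (np.float64(0.455), 19)]
n1 side+y bot [(np.float64(0.295), 130), (np.float64(0.055), 129), (np.float64(-0.025), 51), (np.float64(0.45), 16)]
n1 front top [(np.float64(0.265), 145), (np.float64(0.04), 115), (np.float64(0.565), 60), (np.float64(0.47), 54)]
n1 front bot [(np.float64(0.31), 145), (np.float64(0.085), 115), (np.float64(0.61), 60), (np.float64(-0.02), 56)]
now side+y top [(np.float64(-0.01), 155), (np.float64(0.435), 109), (np.float64(0.535), 48), (np.float64(0.66), 23)]
now side+y bot [(np.float64(0.5), 147), (np.float64(0.06), 129), (np.float64(0.15), 70), (np.float64(-0.02), 52)]
now front top [(np.float64(0.445), 152), (np.float64(0.6), 81), (np.float64(0.64), 58), (np.float64(0.495), 55)]
now front bot [(np.float64(0.49), 152), (np.float64(0.645), 82), (np.float64(0.685), 57), (np.float64(-0.02), 56)]
```

Run:
```python
from h import *
s=ctrl.snapshot("scene");t=ctrl.snapshot("top")
exec(open("hand.py").read().split("pts={}")[0].split("I={")[1].split("\n",1)[1])
im=s["pixels"]
for z in np.arange(-.02,.03,.0025):
    X=proj(s,W([lp(.5,x,.118,z) for x in np.linspace(-.2,-.1,30)])).astype(np.float32)
    print(round(z,4),cv2.remap(im,X[:,0],X[:,1],cv2.INTER_LINEAR).reshape(-1,3).mean(0).round())
v=cv2.cvtColor(im,cv2.COLOR_BGR2HSV)
for y in range(138,156): print(y,' '.join('%d/%d/%d'%tuple(v[y,x]) for x in range(284,298)))
print("marker tip pt",[ (th,proj(s,W(lp(th,-.17,-.154,0))).round(1)[0],proj(s,W(lp(th,-.17,-.13,0))).round(1)[0]) for th in(.45,.5)])
```

```text
-0.02 [ 58.  95. 121.]
-0.0175 [ 59.  95. 120.]
-0.015 [ 58.  94. 119.]
-0.0125 [ 57.  93. 117.]
-0.01 [ 57.  92. 116.]
-0.0075 [ 56.  91. 115.]
-0.005 [ 58.  94. 119.]
-0.0025 [ 67. 109. 137.]
-0.0 [ 83. 135. 168.]
0.0025 [ 99. 159. 196.]
0.005 [110. 175. 214.]
0.0075 [116. 184. 222.]
0.01 [116. 184. 223.]
0.0125 [111. 179. 218.]
0.015 [103. 168. 208.]
0.0175 [ 94. 156. 197.]
0.02 [ 88. 147. 188.]
0.0225 [ 86. 144. 184.]
0.025 [ 87. 144. 184.]
0.0275 [ 89. 148. 186.]
138 9/170/81 9/180/82 10/178/76 8/139/68 8/110/58 9/111/62 9/145/74 9/180/82 9/186/85 10/188/88 9/190/86 10/193/87 10/191/88 10/193/86
139 10/155/79 10/194/80 10/188/80 9/172/74 8/128/64 7/97/58 10/120/66 9/161/76 10/183/82 10/184/86 10/193/86 9/185/87 10/191/87 10/188/87
140 9/121/84 10/179/80 10/191/80 10/183/78 10/154/68 7/97/58 10/85/54 8/127/66 10/168/76 10/183/82 10/191/84 10/185/87 10/181/86 9/169/89
141 9/99/98 11/154/98 11/183/92 10/191/84 9/174/79 7/133/65 5/79/55 9/97/55 9/146/68 9/168/79 10/172/83 10/161/87 9/138/89 10/112/96
142 12/94/119 12/147/130 13/175/131 13/178/126 12/179/117 11/159/98 9/119/71 6/85/5
[... 1464 characters left out ...]
6/178 18/128/181 19/128/184 18/126/184 19/126/182 18/128/176 18/127/179 19/128/191 19/126/201 18/130/202
153 18/128/153 19/128/178 19/125/183 18/128/182 18/127/181 19/127/181 18/128/182 18/127/181 18/126/182 18/127/186 19/126/194 19/125/202 19/128/203 18/136/204
154 18/131/165 18/128/179 18/129/182 18/127/179 19/128/179 18/128/180 18/125/179 18/127/181 18/126/186 19/127/195 19/126/201 19/127/200 18/131/197 17/144/205
155 18/129/176 18/128/180 18/130/179 19/125/181 18/128/180 19/127/179 19/128/180 18/128/185 18/125/196 18/124/203 18/126/201 18/128/187 17/136/175 16/151/189
marker tip pt [(0.45, array([296.5, 146.2]), array([293.5, 149.4])), (0.5, array([295.5, 143.7]), array([292.4, 146.8]))]
```

```bash
python3 - <<'E'
from h import *
s=ctrl.snapshot("scene")
for l in("key_grip","paint_tin","varnish_jar","turned_figure"):
    for d in ctrl.search_frame(s,l)[:3]: print(l,round(d["confidence"],2),np.round(d["centre"],3))
np.save("s2.npy",s["pixels"])
o=ctrl.get_obs();print(o["tool_pos"].round(4),o["force"].round(1),round(o["opening"],4),o["clock"])
E
sed 's/"s":np.load("s.npy")/"s":np.load("s2.npy")/; s/np.arange(.03 if n=="t" else .06,.186/np.arange(.03 if n=="t" else .15,.186/' hand.py > hand2.py; python3 hand2.py | grep -v "^t "
```

```text
key_grip 0.74 [ 0.322 -0.317  0.072]
key_grip 0.57 [ 0.688 -0.012  0.189]
key_grip 0.48 [ 0.464 -0.43   0.049]
paint_tin 0.88 [0.381 0.315 0.077]
varnish_jar 0.77 [ 0.721 -0.271  0.063]
turned_figure 0.89 [0.614 0.359 0.066]
turned_figure 0.51 [ 0.69  -0.012  0.187]
[0.5836 0.1058 0.1774] [ 7.3 -5.  -3.7] 0.013 28.9
s 6 [[0.15, 0.3], [0.17, 0.32], [0.17, 0.65], [0.17, 0.58], [0.18, 0.22], [0.18, 0.08]]
[ 0.49339503 -0.15413302] 0.18536066127530954
-0.142 [0.54042439]
-0.146 [0.54065083]
-0.15 [0.52141783]
-0.1535 [0.49776178]
```

Everything stands still and the checks agree, so I'm handing in.

```bash
python3 -c "
from plant import ctrl
print(ctrl.close_job())"
```

```text
the job is handed in; nothing more can be done
None
```

I seated the brown T-key from the dark block in the latch, turned it clockwise to its stop and left it standing there. I then lifted the lid by its bar to the mark and handed the job in still gripping it, at about 29 s of the 58 s allowed.

**What went wrong on the way:**
- **First grasp missed:** the finger ends sit about 22 mm or more higher than the reported TCP. The fingers closed on top of the key bar with about 10 N, so I regripped lower.
- **First turn stopped short:** the last joint reached its range limit at −173.6° of −173.66° and the arm bent away slightly. I let go of the key, made a half turn, regripped and finished the turn.

**Last checks:**
- **Latch:** the turning moment rose from about 0.1 to 0.37 N m, which shows it at the stop. I did not measure the latch angle itself.
- **Key:** it is still found standing in the latch, at (0.688, −0.012, 0.189).
- **Lid angle:** the arm's own position and the lid-edge fits give 0.49 to 0.50 rad, and one lid edge read up to about 0.53. The outline match read lower, 0.46 to 0.49.
- **Setting hand:** it measured 0.50 rad before the job. The fit afterwards gave 0.49, but that is less certain because the gripper hid part of it.
- **Holding force:** about 8 N at the bar, steady, which is within the 7 to 11 N expected. The gripper opening read 13.0 mm on the 14 mm bar.
- **Tin, jar and figure:** all found within a few millimetres of where they started, about the accuracy of the measurement.

The picture limit was used up before the lift, so the final lid position was checked by measurement only, not by eye.

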